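# Seat and tug-test a carousel retaining plug

## Robot

A 6-joint arm with a two-finger parallel gripper is mounted at the origin on the work surface. World frame = base frame: x ahead of the robot, y to its left, z up, the work surface at z = 0. Lengths are in m, angles in rad, forces in N, time in s.
With the tool pointing down it reaches from about 0.35 to 0.975 m from the base axis. Payload 4.9 kg.
Tool frame: the origin (TCP) lies midway between the tips of the shut fingers; the grasp point (between the pads) lies 19 mm behind it; z points along the fingers, y is the direction in which the jaws open and shut (so a half turn about z gives the same grasp; the last joint's range is limited). The gripper opens to 85 mm and grips with 20 to 120 N. Pads are 22 mm wide; open, the fingers measure 114 mm over their backs; the gripper's body (76 mm by 85 mm) begins 54 mm behind the grasp point. The pads swing forward as they close: fully open they stand 13 mm farther back than shut.
Start: joints at [-1.343, 0.053, 1.613, -0, 1.476, -0.119], TCP at [0.212, -0.588, 0.231] pointing down, gripper open.
Joint ranges: [-3.01, 3.01], [-1.01, 2.22], [0.06, 2.58], [-1.02, 4.17], [0.09, 2.62], [-3.14, 3.14]. Speed limits (rad/s): [2.57, 2.57, 3.14, 3.14, 3.14, 3.14].

## Interface

Orientations are given as a unit quaternion [w, x, y, z].
In Python, from plant import state, grab_frame, camera_params, job_done, boxes_of gives the robot as it stands.
- The arm moves only by the tool step_arm, never from a script. Its argument "steps" is a list of rows, each a list of 4 numbers: the shift along the tool's x, y, z in mm, then the turn about the tool's z in degrees. A call has 1 to 8 rows; each row shifts and turns the pose as measured when the row begins, along the tool's axes as they then stand; what a row does not reach is not made up. A row lasts 1/10 s, in which the tool goes at most 50 mm and 8.59 degrees, less where a joint would pass 70% of its speed; a pose out of reach is approached as far as the arm can. A call is refused whole if a number of a shift passes 50 or a number of a turn 8.59, either way. A call with a gripper value outside its range is refused whole. "claw" is the opening in per cent of the stroke, from 0 (shut) to 100 (fully open), set as the call begins (left out, the last holds). The fingers move at their own pace and stop on an object; the grip force is fixed at half the most. Time passes only in rows, so rows that do not move let the fingers close. It gives the time, the measured TCP pose, the force and the opening at its end, in the units of the state.
- state(): the state, without advancing time (a new reading comes with each control period).
- grab_frame(name): name is "scene" or "top" or "wrist"; returns (picture, depth): 400x640x3 uint8, red, green, blue; 400x640 float32, m along the optical axis (not along the pixel's ray), 0 where there is no reading.
- camera_params(name): a dict with "mtx" (3x3 intrinsics, pixels), "extrinsics" (4x4, takes a point from camera to world coordinates); the wrist camera has in their place "T_tool_cam" (4x4, takes a point from camera to tool coordinates, whose origin is the TCP and whose axes are the flange's). Camera axes: x right, y down, z forward; pixel columns grow to the right and rows downward; lengths in m; the calibration is good to about 2 mm. A picture is of the moment at which its call begins: read the wrist's pose just before it. camera_params takes no time and is no camera call.
- job_done(): hands the job in, once; it reports no verdict.
Trained networks look in the newest picture that a camera, given by its name, has taken for a name from the list of things; names that differ only in an ending like _2 or _b are one class to them, and where a whole thing is asked for, a point or a joint stands for the part that bears it (a point fixed in the world has none). Each returns a list of dicts, best first, with "p" (0 to 1); they miss things now and then, are a little off and sometimes report something else, mostly with a low value. They report only what shows in the picture. A call takes as long as a camera call.
- boxes_of(camera, label): "box" ([left, top, width, height] in pixels, round what is visible of it).
The state is a dict: "time": time; "joint_pos": joint angles; "joint_vel": joint speeds; "joint_efforts": joint torques, N m; "tool_pos": TCP position; "tool_rot": TCP orientation; "contact_force": force on the tool from outside, world axes, zero at the start; "ft_torque": the same for the moment, N m; "gripper_width": opening from 0.0 (shut) to 1.0 (fully open).
Only numpy, scipy, OpenCV 4.12 (cv2) and the standard library are available. Lean on these libraries where they do the work, as an engineer would, in place of code of your own. Each camera call takes 0.05 s, during which the arm holds its last target. There are 200 camera calls.

## Task

One of the two orange retaining plugs on the blue carousel deck is standing proud with its yellow stem showing: push it straight down until it is fully home, using no more than 25 N. Then grip its knob and pull it straight up with a steady 10 N (no less than 7, no more than 14) for about a second to confirm that it is retained, and let go, leaving it fully home. Leave the other plug, the beakers and the cassette rack alone.

Things in the scene. Friction and masses are not known exactly. Their poses are not given: they have to be found in the camera images.
- deck_top (a point): centre of the top face of the blue round carousel deck (380 mm across, top face 45 mm above the bench, fixed). z is up. A steel hub 44 mm across and 12 mm high is at the centre. Two orange plugs stand on it, each 114 mm from the centre and 180 mm apart, and two clear beakers on its far side.
- knob_a (a point): centre of the knob of the proud plug, the one to seat and test (in either of two places on the deck). Knob: upright orange cylinder 30 mm across, 44 mm high (top 22 mm above this point), thin white ring near the top. z is up, the push and pull axis. Home and unloaded, this point is 33 mm above the deck's top. Below the knob only a yellow stem 20 mm across, seen while proud.
- knob_b (a point): the same point of the other, identical plug, which is home from the start and must be left alone.
- plug_a (a joint): how far plug a stands out of its collar, m: 0 fully home (knob foot on the collar, a hard stop), positive = up; starts at 0.008 to 0.014. A press fit: it slides only when pushed or pulled with more than 16 N, either way, and stays where it is left. Fully home means within 1.5 mm.
- collar_a (a joint): height of the steel collar (40 mm across, top 11 mm above the deck's top) that carries plug a, m: 0 at rest, positive = up. It floats on a stiff vertical spring of 6 N per mm, so load on the plug moves it: 10 N of pull lifts it 1.67 mm, 20 N of push lowers it 3.3 mm. Around it is a fixed grey flange 60 mm across, 4 mm high.
- plug_b (a joint): as plug_a, for the other plug (0, home)
- collar_b (a joint): as collar_a, for the other plug's collar (0)
- beaker_a: clear beaker standing on the deck, 84 mm across, 110 mm high, origin at the centre of its underside; bystander
- beaker_b: second beaker, the same; bystander
- rack: steel tray 160 x 80 mm, 35 mm high, with coloured cassettes standing in it to 47 mm, on the bench; origin at the centre of its underside; bystander

How it is judged:
By the outcome, as a careful person would: the job done as asked, in the order asked, and still so for the second after the job is handed in, with the robot touching nothing.
It also fails if it takes over 54 s, if anything falls off the work surface, if the arm or the gripper's body presses on something with over 40 N, if the wrist force passes 120 N, or if a joint passes its speed limit or range.

## Working session

There is one attempt and no reset: what is moved stays moved. The work goes in short steps, Python scripts to look and compute and a tool call to move; the robot and the scene stay as the last step left them, time stands still between calls to the robot, and variables do not carry over. Pictures are saved under pics/ and viewed, about 8 in all and at most 12, crops included, and the job is handed in when it is done.

Besides the shell and the picture viewer there is one more tool, called after "Emit:" as name([rows], argument=value, ...), one row to a line, values as JSON. step_arm: Moves the arm, as the interface text tells. Its arguments: {"type":"object","properties":{"steps":{"type":"array"},"claw":{"type":"number"}},"required":["steps"]}

```bash
mkdir -p pics; ls; cat > h.py <<'E'
import numpy as np, cv2
from plant import *
def px2w(cam,u,v,d):
    c=camera_params(cam); K=np.array(c["mtx"]); T=np.array(c["extrinsics"])
    p=np.linalg.inv(K)@np.array([u,v,1.])*d
    return (T@np.r_[p,1])[:3]
def cloud(cam,depth):
    c=camera_params(cam); K=np.array(c["mtx"]); T=np.array(c["extrinsics"])
    v,u=np.mgrid[:400,:640]
    p=np.stack([(u-K[0,2])/K[0,0]*depth,(v-K[1,2])/K[1,1]*depth,depth],-1)
    return p@T[:3,:3].T+T[:3,3]
def save(n,im): cv2.imwrite("pics/"+n+".png",im[...,::-1])
E
python3 - <<'E'
from h import *
s=state();print(s)
for cam in("scene","top"):
    im,d=grab_frame(cam);save(cam+"1",im);np.savez(cam+"1.npz",im=im,d=d)
    for l in("knob_a","deck_top","beaker_a","rack"):
        try:print(cam,l,boxes_of(cam,l))
        except Exception as e:print(l,e)
E
```

```text
pics
{'time': 0.0, 'joint_pos': array([-1.34300483e+00,  5.33736966e-02,  1.61432039e+00, -3.57423300e-06,
        1.47599896e+00, -1.19017969e-01]), 'joint_vel': array([-0.00017715, -0.00086548,  0.00070368,  0.00091045, -0.00107726,
       -0.00061088]), 'joint_efforts': array([-6.24110453e-04, -3.93681800e+01, -3.70178998e+01, -2.64134751e-04,
        7.09562548e-03,  1.08489036e-06]), 'tool_pos': array([ 0.21228146, -0.58717034,  0.23003682]), 'tool_rot': array([-1.04854878e-03,  9.85002462e-01,  1.72537090e-01, -5.88650196e-05]), 'contact_force': array([0.19004959, 0.00208576, 0.28186593]), 'ft_torque': array([ 2.64368572e-05, -8.03216967e-04, -1.83313724e-02]), 'gripper_width': 1.0005342208865657}
scene knob_a [{'box': [221.5, 152.6, 13.7, 26.5], 'p': 0.85}, {'box': [126.0, 183.0, 25.9, 21.1], 'p': 0.84}]
scene deck_top [{'box': [100.9, 142.8, 193.9, 170.9], 'p': 0.67}]
scene beaker_a [{'box': [123.0, 216.6, 72.4, 70.3], 'p': 0.73}, {'box': [128.8, 175.5, 25.2, 31.3], 'p': 0.44}]
scene rack [{'box': [383.8, 84.8, 59.4, 61.6], 'p': 0.66}]
top knob_a [{'box': [403.6, 249.6, 18.3, 14.8], 'p': 0.8}, {'box': [488.2, 243.3, 26.9, 15.2], 'p': 0.59}]
top deck_top [{'box': [359.7, 136.6, 181.7, 177.0], 'p': 0.65}]
top beaker_a [{'box': [391.4, 143.8, 52.0, 52.7], 'p': 0.91}, {'box': [458.9, 146.8, 58.9, 49.0], 'p': 0.59}]
top rack [{'box': [172.4, 253.0, 47.2, 75.5], 'p': 0.87}]
```

```bash
python3 - <<'E'
from h import *
a=np.load("scene1.npz");b=np.load("top1.npz")
s=cv2.resize(a["im"][100:340,60:380],(800,600));t=cv2.resize(b["im"][120:330,340:620],(800,600))
save("s1c",s);save("t1c",t)
for cam,z in(("scene",a),("top",b)):
    P=cloud(cam,z["d"]);hsv=cv2.cvtColor(z["im"],cv2.COLOR_RGB2HSV)
    m=(hsv[...,0]<17)&(hsv[...,0]>3)&(hsv[...,1]>140)&(hsv[...,2]>90)&(z["d"]>0)
    n,L,st,c=cv2.connectedComponentsWithStats(m.astype(np.uint8))
    for i in range(1,n):
        if st[i,4]>25:
            q=P[L==i];print(cam,st[i],"med",np.median(q,0).round(4),"pct z",np.percentile(q[:,2],[2,50,98]).round(4), "x",np.percentile(q[:,0],[2,98]).round(3),"y",np.percentile(q[:,1],[2,98]).round(3))
    print(camera_params(cam)["extrinsics"])
E
```

```text
scene [222 155  13  11  69] med [0.4678 0.0032 0.1011] pct z [0.0978 0.1011 0.1031] x [0.454 0.479] y [-0.008  0.014]
scene [129 178  14  12  84] med [ 0.4819 -0.1761  0.1116] pct z [0.109  0.1116 0.1139] x [0.468 0.492] y [-0.188 -0.164]
scene [542 218  22   4  47] med [0.7492 0.6128 0.0344] pct z [0.0312 0.0344 0.0372] x [0.743 0.756] y [0.587 0.629]
scene [543 224  22   7 112] med [0.7645 0.6059 0.0301] pct z [0.024  0.0301 0.0351] x [0.756 0.772] y [0.585 0.624]
scene [527 235  23  13 169] med [0.7877 0.5564 0.0325] pct z [0.0253 0.0325 0.0365] x [0.77  0.798] y [0.535 0.577]
scene [553 254  22   4  61] med [0.8247 0.5871 0.0342] pct z [0.0307 0.0342 0.0376] x [0.817 0.833] y [0.566 0.604]
scene [554 260  23   7 119] med [0.8404 0.5812 0.0308] pct z [0.0248 0.0308 0.036 ] x [0.832 0.848] y [0.561 0.602]
scene [537 273  25  14 189] med [0.8639 0.5339 0.0318] pct z [0.0234 0.0318 0.0365] x [0.844 0.874] y [0.513 0.554]
[[ 0.2889488   0.82282328 -0.48935718  1.01396302]
 [ 0.95724963 -0.24112442  0.15978788  0.0238978 ]
 [ 0.01348123 -0.51460749 -0.85731989  0.8145558 ]
 [ 0.       
[... 456 characters left out ...]
0.0343] x [0.811 0.827] y [0.568 0.609]
top [144 104  20   7  37] med [0.7875 0.5543 0.0334] pct z [0.0279 0.0334 0.0364] x [0.782 0.795] y [0.535 0.574]
top [142 112  19   9  67] med [0.7674 0.56   0.0298] pct z [0.0201 0.0298 0.036 ] x [0.76  0.775] y [0.542 0.581]
top [122 115  18   9  41] med [0.7619 0.605  0.0332] pct z [0.0291 0.0332 0.037 ] x [0.752 0.769] y [0.585 0.623]
top [118 123  19   9  63] med [0.7419 0.6112 0.0293] pct z [0.0236 0.0293 0.0345] x [0.735 0.749] y [0.592 0.632]
[[ 0.01015861 -0.99345551  0.11376712  0.46608509]
 [-0.99977222 -0.00795528  0.01980438  0.15385219]
 [-0.01876972 -0.11394239 -0.99331004  1.00589371]
 [ 0.          0.          0.          1.        ]]
```

View pics/s1c.png

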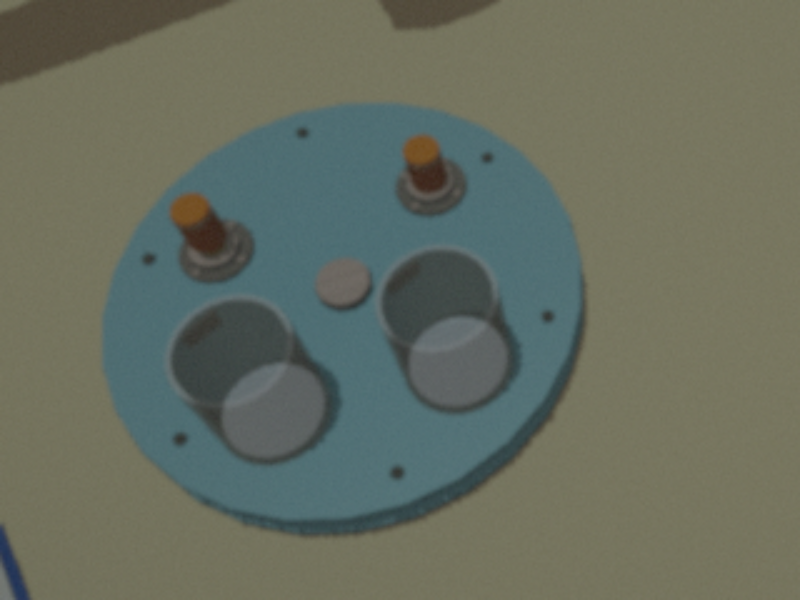

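View pics/t1c.png

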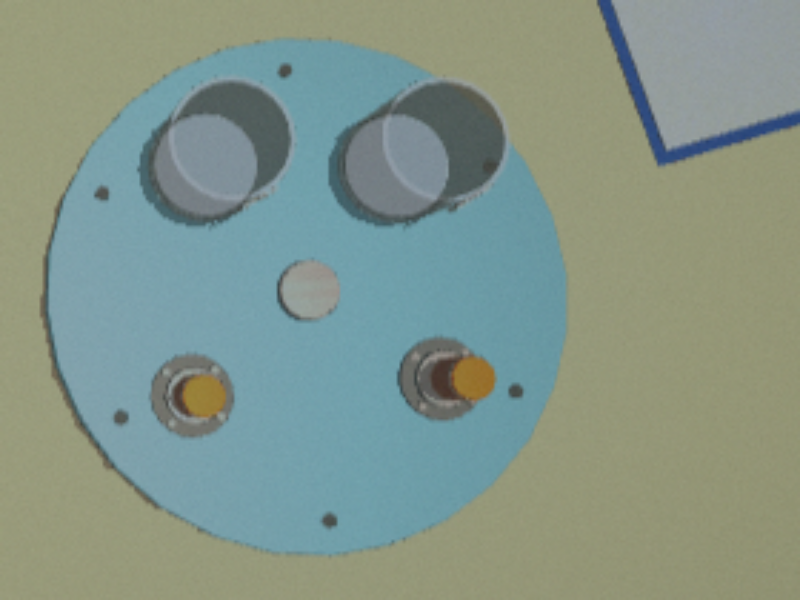

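The scene crop shows two plugs. The left one (full-image px ≈136,184) has its top at z≈0.112, while the other (px ≈229,160) is at 0.101 against the 0.100 expected when home. So plug a is at y≈-0.176. In the top crop it's the right-hand one, px ≈(505,252).

```bash
cat >> h.py <<'E'
from scipy.spatial.transform import Rotation as R
def Rt(s): return R.from_quat(np.array(s["tool_rot"])[[1,2,3,0]]).as_matrix()
def dtool(s,p): return (Rt(s).T@(np.array(p)-s["tool_pos"])*1000).round(1)
E
python3 - <<'E'
from h import *
z=np.load("top1.npz");P=cloud("top",z["d"]);im=z["im"].astype(int)
for (u,v) in((505,252),(411,258)):
    q=P[v-12:v+13,u-12:u+13].reshape(-1,3);k=q[q[:,2]>0.094];print("top",len(k),((k.min(0)+k.max(0))/2).round(4),np.median(k,0).round(4))
s=state();print(Rt(s).round(3));print(dtool(s,[.482,-.176,.235]))
print(camera_params("wrist"))
E
```

```text
top 235 [ 0.4772 -0.0174  0.55  ] [ 0.4762 -0.1724  0.1111]
top 194 [0.4627 0.0719 0.5504] [0.4628 0.0056 0.101 ]
[[ 0.94  0.34 -0.  ]
 [ 0.34 -0.94  0.  ]
 [-0.   -0.   -1.  ]]
[ 393.5 -295.6   -3.7]
{'mtx': array([[347.4475369 ,   0.        , 315.04438771],
       [  0.        , 347.4475369 , 202.93692265],
       [  0.        ,   0.        ,   1.        ]]), 'T_tool_cam': array([[-4.86091205e-05, -9.47546988e-01, -3.19616493e-01,
         8.33753235e-02],
       [ 9.99999555e-01, -3.47227334e-04,  8.77317414e-04,
        -2.89624603e-04],
       [-9.42279056e-04, -3.19616308e-01,  9.47546583e-01,
        -1.41644223e-01],
       [ 0.00000000e+00,  0.00000000e+00,  0.00000000e+00,
         1.00000000e+00]])}
```

Emit:
step_arm([
  [39, -29.5, 0, 0],
  [39, -29.5, 0, 0],
  [39, -29.5, 0, 0],
  [39, -29.5, 0, 0],
  [39, -29.5, 0, 0],
  [39, -29.5, 0, 0],
  [39, -29.5, 0, 0],
  [39, -29.5, 0, 0],
], claw=0)

```text
time: 1.3
tool_pos: [0.429, -0.2563, 0.2315]
tool_rot: [0.002, 0.986, 0.166, 0.001]
contact_force: [1.2, -0.3, 0.0]
gripper_width: -0.001
```

Emit:
step_arm([
  [37, -30, 0, 0],
  [37, -30, 0, 0],
  [0, 0, 0, 0],
  [0, 0, 0, 0],
])

```text
time: 1.7
tool_pos: [0.4832, -0.1664, 0.2327]
tool_rot: [0.003, 0.985, 0.171, 0.003]
contact_force: [0.2, -0.2, -0.1]
gripper_width: -0.002
```

```bash
python3 - <<'E'
from h import *
s=state();im,d=grab_frame("wrist");save("w1",im);np.savez("w1.npz",im=im,d=d)
c=camera_params("wrist");K=c["mtx"];T=np.array(c["T_tool_cam"])
W=np.eye(4);W[:3,:3]=Rt(s);W[:3,3]=s["tool_pos"]
v,u=np.mgrid[:400,:640];p=np.stack([(u-K[0,2])/K[0,0]*d,(v-K[1,2])/K[1,1]*d,d],-1)
M=W@T;P=p@M[:3,:3].T+M[:3,3]
m=((P[...,2]>.106)&(P[...,2]<.116)&(d>0)).astype(np.uint8)
n,L,st,ce=cv2.connectedComponentsWithStats(m)
for i in range(1,n):
    if st[i,4]>100:
        q=P[L==i];h=cv2.convexHull(q[:,:2].astype(np.float32));print(st[i],q.mean(0).round(4),cv2.minEnclosingCircle(h),np.percentile(q[:,2],[5,50,95]).round(4))
print(s["time"],s["tool_pos"],s["contact_force"],Rt(s).round(4))
E
```

```text
[304   2  56  49 127] [ 0.5971 -0.1369  0.111 ] ((0.6026319265365601, -0.13649684190750122), 0.024026570841670036) [0.1066 0.111  0.1156]
[ 306  185   37   36 1016] [ 0.4812 -0.1756  0.1096] ((0.480940043926239, -0.17578181624412537), 0.015256436541676521) [0.1083 0.1096 0.1107]
1.7 [ 0.48317462 -0.16638553  0.23265646] [ 0.15924138 -0.18638868 -0.14301004] [[ 0.9414  0.3373  0.0062]
 [ 0.3373 -0.9414 -0.004 ]
 [ 0.0044  0.0059 -1.    ]]
```

View pics/w1.png

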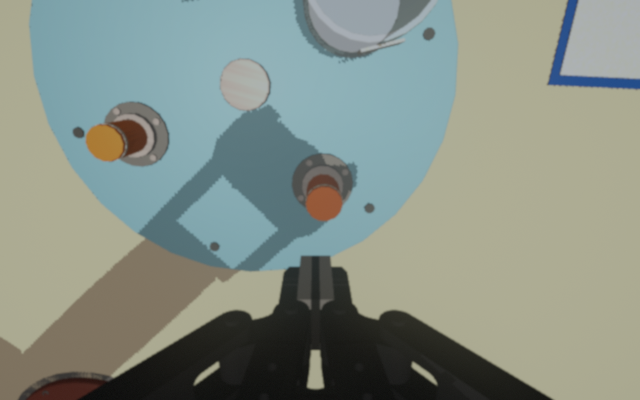

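Wrist picture: the proud knob's top is at px ≈(324,203), giving world (0.481,-0.176) and a 15 mm radius, which agrees with the other cameras. The path down is clear.

Emit:
step_arm([
  [-5.2, 8, 20, 0],
  [0, 0, 35, 0],
  [0, 0, 30, 0],
  [0, 0, 18, 0],
  [0, 0, 0, 0],
  [0, 0, 0, 0],
])

```text
time: 2.35
tool_pos: [0.4794, -0.1857, 0.1291]
tool_rot: [0.005, 0.986, 0.164, 0.004]
contact_force: [0.5, -0.2, 0.1]
gripper_width: 0.001
```

```bash
python3 - <<'E'
from h import *
s=state();print(s["time"],s["tool_pos"],s["contact_force"],dtool(s,[.481,-.1757,.1105]))
E
```

```text
2.35 [ 0.4793625  -0.18571229  0.12911409] [ 0.50695379 -0.17115924  0.13525309] [ 4.7 -9.1 18.6]
```

Emit:
step_arm([
  [2.5, -5, 4, 0],
  [0, 0, 0, 0],
  [0, 0, 0, 0],
  [0, 0, 0, 0],
])

```text
time: 2.75
tool_pos: [0.4819, -0.1821, 0.1293]
tool_rot: [0.007, 0.987, 0.163, 0.007]
contact_force: [-0.6, 0.2, 0.1]
gripper_width: 0.001
```

```bash
python3 - <<'E'
from h import *
s=state();print(s["time"],s["tool_pos"],s["contact_force"],dtool(s,[.481,-.1757,.1105]),s["joint_vel"].round(3),Rt(s)[:,2])
E
```

```text
2.75 [ 0.48193767 -0.18209018  0.12925502] [-0.56405942  0.23393453  0.12860824] [ 0.9 -6.6 18.7] [ 0.    -0.007 -0.009 -0.     0.001  0.   ] [ 0.01620585 -0.01091708 -0.99980908]
```

Emit:
step_arm([
  [0, -5, 0, 0],
  [0, 0, 0, 0],
  [0, 0, 0, 0],
  [0, 0, 0, 0],
  [0, 0, 0, 0],
  [0, 0, 0, 0],
  [0, 0, 0, 0],
  [0, 0, 0, 0],
])

```text
time: 3.55
tool_pos: [0.4809, -0.1769, 0.1304]
tool_rot: [0.007, 0.986, 0.164, 0.008]
contact_force: [-0.3, 0.5, -0.3]
gripper_width: -0.001
```

```bash
python3 - <<'E'
from h import *
s=state();print(s["time"],s["tool_pos"],s["contact_force"],dtool(s,[.481,-.1757,.1105]),s["joint_vel"].round(3),Rt(s)[:,2])
E
```

```text
3.55 [ 0.48094782 -0.17688162  0.13040726] [-0.26615909  0.46652037 -0.33244928] [ 0.2 -1.4 19.9] [-0.002  0.001  0.     0.002  0.001 -0.002] [ 0.01804    -0.01192077 -0.9997662 ]
```

Emit:
step_arm([
  [0, -1, 6, 0],
  [0, 0, 6, 0],
  [0, 0, 2, 0],
  [0, 0, 0, 0],
  [0, 0, 0, 0],
])

```text
time: 4.05
tool_pos: [0.4804, -0.1758, 0.1143]
tool_rot: [0.007, 0.986, 0.164, 0.007]
contact_force: [-0.7, -0.3, 0.1]
gripper_width: 0.0
```

Emit:
step_arm([
  [0, 0, 1.5, 0],
  [0, 0, 1, 0],
  [0, 0, 1, 0],
  [0, 0, 1, 0],
])

```text
time: 4.45
tool_pos: [0.4809, -0.1761, 0.1103]
tool_rot: [0.007, 0.986, 0.164, 0.008]
contact_force: [-1.5, 1.5, 5.1]
gripper_width: -0.001
```

Emit:
step_arm([
  [0, 0, 1, 0],
  [0, 0, 1, 0],
  [0, 0, 1, 0],
])

```text
time: 4.75
tool_pos: [0.4813, -0.1764, 0.1098]
tool_rot: [0.007, 0.986, 0.164, 0.008]
contact_force: [-3.0, 1.4, 5.9]
gripper_width: -0.001
```

Emit:
step_arm([
  [0, 0, 2, 0],
  [0, 0, 2, 0],
])

```text
time: 4.95
tool_pos: [0.4816, -0.1765, 0.1089]
tool_rot: [0.007, 0.986, 0.164, 0.007]
contact_force: [-7.2, 3.0, 11.0]
gripper_width: 0.003
```

Emit:
step_arm([
  [-1, -0.8, 3, 0],
  [-1, -0.8, 3, 0],
])

```text
time: 5.15
tool_pos: [0.4814, -0.1765, 0.1084]
tool_rot: [0.008, 0.986, 0.164, 0.009]
contact_force: [-4.7, 2.4, 14.3]
gripper_width: -0.001
```

Emit:
step_arm([
  [-1.5, -1, 3.6, 0],
  [-1.5, -1, 3.6, 0],
])

```text
time: 5.35
tool_pos: [0.4813, -0.1767, 0.1081]
tool_rot: [0.01, 0.986, 0.164, 0.012]
contact_force: [-4.0, 3.4, 15.6]
gripper_width: 0.003
```

Emit:
step_arm([
  [-1.5, -1, 4.2, 0],
  [-1.5, -1, 4.2, 0],
])

```text
time: 5.55
tool_pos: [0.4814, -0.1767, 0.1068]
tool_rot: [0.011, 0.986, 0.164, 0.015]
contact_force: [-4.7, 3.6, 15.3]
gripper_width: 0.0
```

Emit:
step_arm([
  [-1.5, -1, 5, 0],
  [-1.5, -1, 5, 0],
  [-1.5, -1, 5, 0],
])

```text
time: 5.85
tool_pos: [0.4814, -0.1767, 0.1023]
tool_rot: [0.013, 0.986, 0.164, 0.02]
contact_force: [-4.7, 4.2, 15.9]
gripper_width: -0.002
```

Emit:
step_arm([
  [-1.5, -1, 5, 0],
  [-1.5, -1, 5, 0],
])

```text
time: 6.05
tool_pos: [0.4814, -0.1766, 0.099]
tool_rot: [0.014, 0.986, 0.164, 0.022]
contact_force: [-6.1, 3.5, 15.5]
gripper_width: 0.002
```

Emit:
step_arm([
  [-1.7, -1, 5, 0],
  [-1.7, -1, 5, 0],
])

```text
time: 6.25
tool_pos: [0.4815, -0.1768, 0.0964]
tool_rot: [0.015, 0.986, 0.164, 0.026]
contact_force: [-6.8, 6.1, 21.7]
gripper_width: 0.001
```

Emit:
step_arm([
  [0, 0, -3, 0],
  [0, 0, -10, 0],
  [0, 0, -20, 0],
  [0, 0, -20, 0],
  [0, 0, 0, 0],
  [0, 0, 0, 0],
])

```text
time: 6.85
tool_pos: [0.4791, -0.1757, 0.1533]
tool_rot: [0.016, 0.986, 0.165, 0.027]
contact_force: [0.1, 0.9, -1.1]
gripper_width: -0.0
```

```bash
cat >> h.py <<'E'
def look(name,zlo,zhi):
    s=state();im,d=grab_frame("wrist");save(name,im)
    c=camera_params("wrist");K=c["mtx"];T=np.array(c["T_tool_cam"])
    W=np.eye(4);W[:3,:3]=Rt(s);W[:3,3]=s["tool_pos"]
    v,u=np.mgrid[:400,:640];p=np.stack([(u-K[0,2])/K[0,0]*d,(v-K[1,2])/K[1,1]*d,d],-1)
    M=W@T;P=p@M[:3,:3].T+M[:3,3]
    m=((P[...,2]>zlo)&(P[...,2]<zhi)&(d>0)).astype(np.uint8)
    n,L,st,ce=cv2.connectedComponentsWithStats(m)
    for i in range(1,n):
        if st[i,4]>100:
            q=P[L==i];print(st[i],q.mean(0).round(4),cv2.minEnclosingCircle(q[:,:2].astype(np.float32)),np.percentile(q[:,2],[5,50,95]).round(4))
def tell():
    s=state();print(s["time"],s["tool_pos"].round(4),s["contact_force"].round(2),Rt(s).round(4).tolist(),s["joint_pos"].round(3))
    return s
E
python3 - <<'E'
from h import *
s=tell();look("w2",.094,.108);print(dtool(s,[.481,-.1757,.075]))
E
```

```text
6.85 [ 0.4791 -0.1757  0.1533] [ 0.06  0.93 -1.06] [[0.9444, 0.3236, 0.058], [0.3253, -0.9453, -0.0229], [0.0474, 0.0404, -0.9981]] [-0.502 -0.209  1.993  0.008  1.295  0.736]
[296   0  99  30 540] [ 0.5959 -0.1503  0.1008] ((0.6028376817703247, -0.15240031480789185), 0.026156464591622353) [0.0947 0.1007 0.1071]
[   0  133   36   54 1515] [ 0.4683 -0.0036  0.0981] ((0.4668838679790497, 0.0021656607277691364), 0.0149981789290905) [0.0947 0.0985 0.0998]
[ 288  206   49   48 1802] [ 0.4814 -0.1753  0.0986] ((0.4805411398410797, -0.17564694583415985), 0.01517455279827118) [0.0962 0.0988 0.0999]
[-1.9 -2.6 78.2]
```

Both knob tops now read z≈0.0985, so plug a is seated. Pushing left the tool tilted about 3.6°. I'll turn it about 40° so the jaw axis is horizontal and the tilt lies in the pad plane.

Emit:
step_arm([
  [0, 0, 0, 8],
  [0, 0, 0, 8],
  [0, 0, 0, 8],
  [0, 0, 0, 8],
  [0, 0, 0, 8],
  [0, 0, 0, 0],
  [0, 0, 0, 0],
], claw=70)

```text
time: 7.6
tool_pos: [0.4749, -0.1736, 0.1429]
tool_rot: [0.003, 0.981, -0.195, 0.024]
contact_force: [-0.4, -0.4, -0.3]
gripper_width: 0.7
```

```bash
python3 - <<'E'
from h import *
s=tell();print(s["gripper_width"]);look("w3",.094,.108);print(dtool(s,[.481,-.1757,.063]))
E
```

```text
7.6 [ 0.4749 -0.1736  0.1429] [-0.41 -0.39 -0.32] [[0.923, -0.3822, 0.0449], [-0.3819, -0.9241, -0.0158], [0.0475, -0.0026, -0.9989]] [-0.502 -0.2    2.004  0.008  1.291  1.459]
0.7000831238129683
[ 58   0  39  34 463] [ 0.6282 -0.1102  0.101 ] ((0.6273437738418579, -0.11121843755245209), 0.010562317445874214) [0.0947 0.1011 0.1072]
[135   0  91  65 915] [ 0.5976 -0.159   0.1012] ((0.6032138466835022, -0.15349170565605164), 0.026648249477148056) [0.0949 0.1014 0.1074]
[ 292  203   51   51 2010] [ 0.4813 -0.1765  0.0986] ((0.48038095235824585, -0.17609107494354248), 0.015249107033014297) [0.096  0.0988 0.0998]
[  46  323   51   45 1540] [0.4682 0.0011 0.0982] ((0.4664289355278015, 0.002975520445033908), 0.01610986702144146) [0.095  0.0985 0.0996]
[ 2.6 -0.2 80.1]
```

View pics/w3.png

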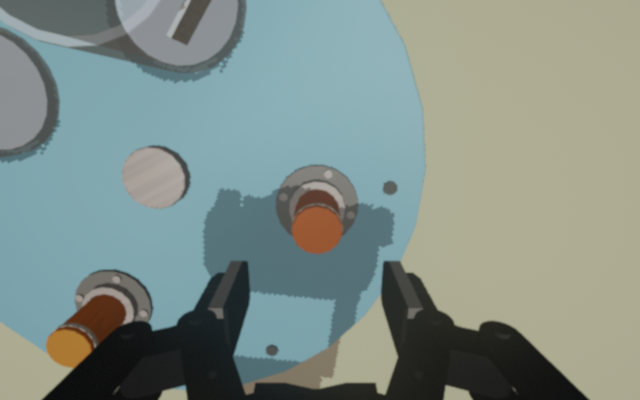

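Wrist picture: the knob is at px (317,230), centred between the jaws (243 to 388). Its foot sits on the collar with no yellow stem showing, and the descent is clear.

Emit:
step_arm([
  [1, 0, 15, 0],
  [0.5, 0, 20, 0],
  [0, 0, 15, 0],
  [0, 0, 8, 0],
  [0, 0, 0, 0],
  [0, 0, 0, 0],
  [0, 0, 0, 0],
])

```text
time: 8.35
tool_pos: [0.4783, -0.1748, 0.0789]
tool_rot: [0.003, 0.981, -0.192, 0.023]
contact_force: [-0.3, 0.4, 1.1]
gripper_width: 0.699
```

```bash
python3 - <<'E'
from h import *
s=tell();print(dtool(s,[.481,-.1757,.063]))
E
```

```text
8.35 [ 0.4783 -0.1748  0.0789] [-0.27  0.41  1.13] [[0.9256, -0.3761, 0.043], [-0.3758, -0.9266, -0.0148], [0.0454, -0.0025, -0.999]] [-0.501 -0.109  2.039  0.008  1.167  1.452]
[ 2.2 -0.2 16.1]
```

Emit:
step_arm([
  [1, 0, 5, 0],
  [1, 0, 5, 0],
  [0, 0, 3, 0],
  [0, 0, 0, 0],
  [0, 0, 0, 0],
  [0, 0, 0, 0],
])

```text
time: 8.95
tool_pos: [0.4824, -0.1766, 0.0672]
tool_rot: [0.004, 0.981, -0.191, 0.025]
contact_force: [-0.4, 1.5, -0.2]
gripper_width: 0.698
```

```bash
python3 - <<'E'
from h import *
s=tell();print(dtool(s,[.481,-.1757,.063]))
E
```

```text
8.95 [ 0.4824 -0.1766  0.0672] [-0.36  1.49 -0.22] [[0.9256, -0.3756, 0.0468], [-0.3753, -0.9268, -0.0168], [0.0497, -0.002, -0.9988]] [-0.5   -0.084  2.038  0.008  1.139  1.452]
[-1.8 -0.3  4.1]
```

Emit:
step_arm([
  [-0.8, 0, 3, 0],
  [0, 0, 0, 0],
  [0, 0, 0, 0],
])

```text
time: 9.25
tool_pos: [0.4819, -0.1764, 0.0642]
tool_rot: [0.004, 0.981, -0.191, 0.025]
contact_force: [0.2, 0.8, -0.2]
gripper_width: 0.698
```

Emit:
step_arm([
  [0, 0, 0, 0],
  [0, 0, 0, 0],
  [0, 0, 0, 0],
  [0, 0, 0, 0],
], claw=25)

```text
time: 9.65
tool_pos: [0.4816, -0.177, 0.0646]
tool_rot: [0.004, 0.981, -0.191, 0.025]
contact_force: [-1.0, 0.2, -0.1]
gripper_width: 0.333
```

Emit:
step_arm([
  [0, 0, 0, 0],
  [0, 0, 0, 0],
], claw=0)

```text
time: 9.85
tool_pos: [0.4816, -0.177, 0.0646]
tool_rot: [0.004, 0.981, -0.191, 0.025]
contact_force: [-1.2, -0.8, -0.1]
gripper_width: 0.334
```

Emit:
step_arm([
  [0, 0, -1, 0],
  [0, 0, -1.5, 0],
])

```text
time: 10.05
tool_pos: [0.4815, -0.1769, 0.0661]
tool_rot: [0.004, 0.981, -0.191, 0.025]
contact_force: [3.2, -3.0, -8.5]
gripper_width: 0.339
```

Emit:
step_arm([
  [0, 0, -1.6, 0],
])

```text
time: 10.15
tool_pos: [0.4814, -0.1769, 0.0667]
tool_rot: [0.004, 0.981, -0.192, 0.025]
contact_force: [5.8, -4.5, -11.3]
gripper_width: 0.339
```

Emit:
step_arm([
  [0.8, 0, -1.3, 0],
])

```text
time: 10.25
tool_pos: [0.4815, -0.1769, 0.0665]
tool_rot: [0.004, 0.981, -0.192, 0.025]
contact_force: [2.4, -3.7, -10.4]
gripper_width: 0.335
```

Emit:
step_arm([
  [0.8, 0, -1.3, 0],
  [0.8, 0, -1.3, 0],
])

```text
time: 10.45
tool_pos: [0.4815, -0.1769, 0.0667]
tool_rot: [0.004, 0.981, -0.192, 0.024]
contact_force: [3.3, -3.3, -11.5]
gripper_width: 0.335
```

Emit:
step_arm([
  [0.8, 0, -1.0, 0],
  [0.8, 0, -1.1, 0],
])

```text
time: 10.65
tool_pos: [0.4815, -0.1769, 0.067]
tool_rot: [0.004, 0.981, -0.192, 0.022]
contact_force: [2.4, -4.0, -12.7]
gripper_width: 0.335
```

Emit:
step_arm([
  [0.5, 0, 0.3, 0],
])

```text
time: 10.75
tool_pos: [0.4816, -0.1769, 0.0663]
tool_rot: [0.004, 0.981, -0.192, 0.021]
contact_force: [0.2, -2.8, -10.1]
gripper_width: 0.336
```

Emit:
step_arm([
  [0.5, 0, -0.6, 0],
])

```text
time: 10.85
tool_pos: [0.4816, -0.1769, 0.0666]
tool_rot: [0.004, 0.981, -0.192, 0.021]
contact_force: [0.6, -2.7, -10.8]
gripper_width: 0.336
```

Emit:
step_arm([
  [0.5, 0, -0.3, 0],
])

```text
time: 10.95
tool_pos: [0.4816, -0.1769, 0.0666]
tool_rot: [0.003, 0.981, -0.192, 0.02]
contact_force: [2.1, -2.9, -11.3]
gripper_width: 0.335
```

Emit:
step_arm([
  [0.5, 0, 0, 0],
])

```text
time: 11.05
tool_pos: [0.4816, -0.1769, 0.0664]
tool_rot: [0.003, 0.981, -0.191, 0.019]
contact_force: [-0.7, -1.8, -9.7]
gripper_width: 0.34
```

Emit:
step_arm([
  [0.3, 0, -0.4, 0],
])

```text
time: 11.15
tool_pos: [0.4816, -0.177, 0.0666]
tool_rot: [0.003, 0.981, -0.191, 0.019]
contact_force: [0.2, -2.4, -10.9]
gripper_width: 0.332
```

Emit:
step_arm([
  [0.2, 0, -0.1, 0],
])

```text
time: 11.25
tool_pos: [0.4816, -0.177, 0.0666]
tool_rot: [0.003, 0.981, -0.191, 0.019]
contact_force: [0.2, -3.2, -11.5]
gripper_width: 0.335
```

Emit:
step_arm([
  [0, 0, 1, 0],
  [0, 0, 1, 0],
])

```text
time: 11.45
tool_pos: [0.4817, -0.177, 0.0655]
tool_rot: [0.003, 0.981, -0.191, 0.019]
contact_force: [-3.6, -1.5, -4.3]
gripper_width: 0.334
```

Emit:
step_arm([
  [-0.4, 0, 1, 0],
  [-0.4, 0, 0.8, 0],
])

```text
time: 11.65
tool_pos: [0.4817, -0.177, 0.0653]
tool_rot: [0.003, 0.981, -0.191, 0.019]
contact_force: [-3.0, -0.2, -3.6]
gripper_width: 0.335
```

Emit:
step_arm([
  [-0.5, 0, 1.8, 0],
  [-0.5, 0, 1.5, 0],
])

```text
time: 11.85
tool_pos: [0.4818, -0.177, 0.0641]
tool_rot: [0.003, 0.981, -0.191, 0.02]
contact_force: [-6.2, 1.0, 3.2]
gripper_width: 0.332
```

Emit:
step_arm([
  [0, 0, 0, 0],
  [0, 0, 0, 0],
  [0, 0, 0, 0],
  [0, 0, 0, 0],
], claw=70)

```text
time: 12.25
tool_pos: [0.4859, -0.178, 0.0674]
tool_rot: [0.004, 0.981, -0.191, 0.025]
contact_force: [-0.8, 0.4, 0.4]
gripper_width: 0.702
```

Emit:
step_arm([
  [0, 0, -8, 0],
  [0, 0, -20, 0],
  [0, 0, -25, 0],
  [0, 0, -25, 0],
  [0, 0, -10, 0],
  [0, 0, 0, 0],
  [0, 0, 0, 0],
  [0, 0, 0, 0],
])

```text
time: 13.05
tool_pos: [0.4814, -0.1759, 0.1589]
tool_rot: [0.003, 0.981, -0.191, 0.025]
contact_force: [1.2, -0.0, -0.2]
gripper_width: 0.695
```

```bash
python3 - <<'E'
from h import *
tell();look("w4",.094,.112)
im,d=grab_frame("scene");save("s2",cv2.resize(im[100:340,60:380],(800,600)))
P=cloud("scene",d)
for r in((slice(178,190),slice(129,148)),(slice(150,166),slice(222,236))):
    q=P[r].reshape(-1,3);print("scene top z",np.percentile(q[q[:,2]>.094][:,2],[10,50,90]).round(4) if (q[:,2]>.094).any() else q[:,2].max())
E
```

```text
13.05 [ 0.4814 -0.1759  0.1589] [ 1.16 -0.01 -0.18] [[0.9255, -0.3758, 0.0476], [-0.3755, -0.9267, -0.0159], [0.05, -0.0032, -0.9987]] [-0.5   -0.2    1.976  0.009  1.316  1.454]
[ 70   0  57  59 967] [ 0.6326 -0.1104  0.1032] ((0.6303174495697021, -0.11403217911720276), 0.017983155325055122) [0.095  0.1033 0.1112]
[153   0  86  80 969] [ 0.6004 -0.1638  0.103 ] ((0.6074190139770508, -0.1568068116903305), 0.03014819510281086) [0.095  0.1031 0.1109]
[   0   57   25  106 1725] [ 0.6135 -0.0408  0.1009] ((0.6175622940063477, -0.0315278023481369), 0.030740821734070778) [0.0947 0.1006 0.1082]
[ 295  207   47   47 1704] [ 0.4813 -0.1766  0.0986] ((0.4801211357116699, -0.17626234889030457), 0.01545307133346796) [0.0964 0.0988 0.0999]
[  65  317   46   40 1177] [0.4695 0.0017 0.0982] ((0.4663769006729126, 0.002434918424114585), 0.015581327490508556) [0.0949 0.0985 0.0996]
scene top z [0.0992 0.1008 0.1025]
scene top z [0.0989 0.1007 0.1022]
```

View pics/w4.png

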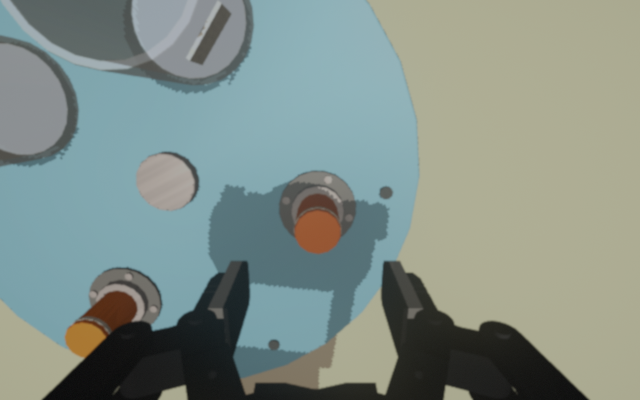

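Final wrist picture: the plug-a knob is at px (318,232) with its foot on the collar and no stem showing. The open jaws are well clear above it, and both tops read the same height in two cameras.

```bash
python3 -c "
from plant import *
print(job_done())"
```

```text
the job is handed in; nothing more can be done
None
```

The proud plug (at about x 0.481, y -0.176) is seated, pull-tested and released, and the job was handed in at about 13 s of the 54 s allowed.

- **Push:** I pressed with the fingers shut. The plug slid at about 16 N and hit its stop, with a highest reading of 21.7 N vertically (about 23.5 N counting side load), under the 25 N limit.
- **Pull test:** I gripped the knob and pulled up for about 1.2 s. The readings ran from 8.5 to 12.7 N, mostly 10 to 11.5 N. The knob rose only about 2 mm, which is the collar spring moving, so the plug is retained.
- **Release:** I took the load off to a light 3 N downward push, opened the jaws and moved clear.
- **Last checks:** The two knob tops are level: 98.8 mm for the tested plug against 98.5 mm for the other in the wrist camera, and 100.8 against 100.7 mm in the scene camera. No yellow stem shows, and the force on the arm is close to zero.

**What was less clean:**
- **Force readings:** They were only taken at the end of each move, so brief peaks in between would not show.
- **Tool tilt:** The push left the tool tilted about 3.5°, so I turned the gripper to keep the grip square.
- **Side load:** It reached about 9 N during the push and 7 N during the pull.

I kept the arm away from the other plug, the beakers and the rack. I did not measure the beakers or the rack again afterwards.

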